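# Hold the display case unlocked with the splined key

### The job

Lift the splined key up and off its rack hook, turn it until its four splines line up with the cross-shaped hole of the lock on top of the display case, and push it fully home, until its collar sits on the lock's face. Finish while still gripping the key and pressing it home against the lock's spring, so that the bolt stays drawn back: do not let go. Leave the plain round-stemmed key hanging on its hook, and do not disturb the bottle, tape dispenser and pen.

Things in the scene. Friction and masses are not known exactly. Their poses are not given: they have to be found in the camera images.
- key: The splined key, 112 mm tall, 80 to 170 g, hanging upright, stem down, on either rack hook. Origin: on the stem's axis at the underside of the round steel collar (32 mm across, 6 mm thick); z up along the axis, y across the bow, x through the bow's hole. Above the collar is a 14 mm neck up to z = 26 mm, then the black bow (z = 26 to 78 mm).
- key_bow (a point): Where to grip the splined key: on its axis, 56 mm above the collar's underside; axes as key. The bow is a flat rectangular loop 36 mm wide (y), 12 mm thick (x), 52 mm tall, from 30 mm below to 22 mm above this point. Its hole, through which the hook passes along x, is 20 mm wide, from 22 mm below to 14 mm above this point.
- key_splines (a point): Same point as the origin of key (collar underside), but x and y run along the four splines, which stand diagonally (45 degrees) to the bow; z up. The steel splines form a cross 26 mm tip to tip, each 6 mm wide, from the collar 22 mm down, with roof-shaped ends to 25 mm down. A round nose 9 mm across, tapering to 5 mm over its last 4 mm, reaches 34 mm down.
- plain_key: The other key, to be left hanging: same bow and collar, but a plain round stem 16 mm across without splines, 34 mm long. Origin and axes as key.
- rack: Fixed steel key rack: base plate 100 x 200 x 12 mm, one post, cross-bar 150 mm long, two hooks pointing to its -x. Origin: centre of the underside; z up. To take a key off: raise it straight up 12 to 26 mm (18 is best; higher, the bow's lower bar catches the hook), move it at least 40 mm to the rack's -x, then it is free.
- hook_left (a point): Middle of the top of the hook at the rack's +y, 204 mm above the table; axes as rack. The hook is a flat bar, 8 mm wide and 8 mm high, along x; 22 to 29 mm to -x of this point a lip at its end rises 10 mm above the bar's top. The top of a hanging key's bow hole rests on the bar here.
- hook_right (a point): The same for the hook at the rack's -y, 120 mm from the other.
- case: Low counter-top display case, fixed, grey frame with clear panes, 260 (x) x 340 (y) x 120 mm high. Origin: centre of the underside, z up, front to -x.
- lock_face (a point): Centre of the lock's upper face: steel block 44 x 44 mm on the case's front rail, 130 mm above the table, 10 mm above the rail, 85 mm in front (-x) of the case's centre. Its vertical hole is a cross, slots 8 mm wide along this point's x and y (the case's x and y), 29 mm tip to tip, 50 mm deep; the key may enter in any of the four quarter turns. z up.
- plunger (a joint): Brass spring plunger, 10 mm across, in the lock's hole: how far it is pressed down, 0 to 0.010 m. At 0 its top is 26 mm below the lock face. The key's nose pushes it: 4 N to start, then 800 N/m; 0.008 m (10.5 N) with the key's collar on the lock face. It pushes the key out again if not held down. The bolt draws back as far as the plunger is pressed.
- bottle: White drinking bottle, 72 mm across, 197 mm tall, standing; origin centre of its base. Bystander.
- dispenser: Grey desk tape dispenser with a roll, 150 x 60 mm, about 98 mm tall; origin centre of its underside. Bystander.
- pen: Pen, 10 mm thick, 130 mm long, lying on a pad of paper 6 mm thick. Bystander.
Mind the look-alikes: they are no part of the job. What is shaped like the key but blue or yellow is not meant.

How it is judged (in metres and radians):
On the way, in this order (a step that is already met when the one before it is completed fails the run):
1. the splined key is off its hook, held by the gripper, clear of the rack (distance of key from where it was at the start of the episode above 0.05 m and contact force between key and rack below 0.1 N and contact force between the fingers and key above 1 N), for 0.2 s.
2. the splines have entered the lock's slots, the collar less than 14 mm above the face (z of key in the frame of lock_face below 0.014 m and horizontal distance between key and lock_face below 0.004 m and (angle between the x axis of key_splines and the x axis of lock_face, either way round below 0.12 rad or angle between the y axis of key_splines and the x axis of lock_face, either way round below 0.12 rad)), for 0.1 s.
At the end, for the whole second after the job is handed in: The splined key is home in the lock: collar within 2 mm of the face, axis within 3 mm of the hole's, upright within 0.08 rad, splines along the slots within 0.12 rad, plunger pressed more than 6 mm, key pushed on the lock with more than 5 N, still gripped by the fingers (more than 2 N) and at rest (z of key in the frame of lock_face below 0.002 m and horizontal distance between key and lock_face below 0.003 m and angle between key's own z axis and vertical below 0.08 rad and (angle between the x axis of key_splines and the x axis of lock_face, either way round below 0.12 rad or angle between the y axis of key_splines and the x axis of lock_face, either way round below 0.12 rad) and value of joint plunger above 0.006 m and contact force between key and case above 5 N and contact force between the fingers and key above 2 N and linear speed of key below 0.02 m/s); the arm keeps its last pose, push and grip.
It fails at once if the plain key is knocked off or dragged along its hook (distance of plain_key from where it was at the start of the episode above 0.03 m).
It fails at once if the bottle is disturbed (distance of bottle from where it was at the start of the episode above 0.03 m).
It fails at once if the dispenser is disturbed (distance of dispenser from where it was at the start of the episode above 0.03 m).
It fails at once if the pen is disturbed (distance of pen from where it was at the start of the episode above 0.03 m).
It also fails if it takes over 45 s, if anything falls off the work surface, if the arm or the gripper's body presses on something with over 40 N, if the wrist force passes 120 N, or if a joint passes its speed limit or range.

### The arm

A 6-joint arm with a two-finger parallel gripper is mounted at the origin on the work surface. World frame = base frame: x ahead of the robot, y to its left, z up, the work surface at z = 0. Lengths are in mm, angles in rad, forces in N, time in s.
With the tool pointing down it reaches from about 275 to 750 mm from the base axis. Payload 10.2 kg.
Tool frame: the origin (TCP) lies at the very end of the fingers, on their centre line; the grasp point (between the pads) lies 19 mm behind it (ctrl.pinch_z is the distance from the TCP to the grasp point, in mm); y points along the fingers, z is the direction in which the jaws open and shut, and the axes are right-handed (so a half turn about y gives the same grasp; the last joint's range is limited). The gripper opens to 85 mm and grips with 20 to 120 N. Pads are 22 mm wide; open, the fingers measure 114 mm over their backs; the gripper's body (76 mm by 85 mm) begins 54 mm behind the grasp point. The pads swing forward as they close: fully open they stand 13 mm farther back than shut.
Start: joints at [-1.511, 0.313, 1.498, -0, 1.331, -0.223], TCP at [146.486, -504.156, 209.694] pointing down, gripper open.
Joint ranges: [-2.94, 2.94], [-0.97, 2.17], [0.19, 2.56], [-1.23, 4.37], [0.02, 3.11], [-2.88, 2.88]. Speed limits (rad/s): [2.39, 2.39, 3.01, 3.14, 3.14, 3.14].

### API

Orientations are given as a unit quaternion [w, x, y, z].
In Python, from rig import sense, eyes, ctrl gives the robot as it stands. The module is installed in compiled form; this text tells all that it offers.
- The arm moves only by the shell command python3 -m handwheel 'ROWS' [FORCE]. ROWS is JSON, a list of rows, each an object of numbers: "grip": the finger opening in mm, from 0 to 85.4; "tx", "ty", "tz": the shift along the tool's x, y, z in mm; "wx", "wy", "wz": the turn, a rotation vector about the tool's x, y, z in rad. In form: [{"grip": .., "tx": .., "ty": .., "tz": .., "wx": .., "wy": .., "wz": ..}, ...]. A call has 1 to 10 rows; each row shifts and turns the commanded pose from where the row before left it, along the tool's axes as they then stand; what a row does not reach is not made up. A row lasts 1/12 s, in which the tool goes at most 41.7 mm and 7.16 degrees, less where a joint would pass 70% of its speed; a pose out of reach is approached as far as the arm can. A call is refused whole if a number of a shift passes 41.7 or a number of a turn 0.125, either way. A call with a gripper value outside its range is refused whole. The fingers move at their own pace and stop on an object; FORCE is the grip in N (left out, the last holds). Time passes only in rows, so rows that do not move let the fingers close. It gives the time, the measured TCP pose, the force and the opening at its end, in the units of the state.
- sense(): the state, without advancing time (a new reading comes with each control period).
- eyes.capture(name): name is "side" or "top" or "wrist"; returns a dict with "pixels" (480x640x3 uint8, red, green, blue), "mtx" (3x3 intrinsics, pixels), "R" (3x3) and "t" (3): a world point X has camera coordinates R X + t. Camera axes: x right, y down, z forward; pixel columns grow to the right and rows downward; lengths in mm; the calibration is good to about 2 mm. A picture is of the moment at which its call begins. There is no depth.
- ctrl.finish_job(): hands the job in, once; it reports no verdict.
The state is a dict: "time_s": time; "joints": joint angles; "dq": joint speeds; "tau": joint torques, N m; "eef_pos": TCP position; "ee_rot": TCP orientation; "force": force on the tool from outside, world axes, zero at the start; "wrist_torque": the same for the moment, N m; "grip_width": opening from 0.0 (shut) to 1.0 (fully open).
Only numpy, scipy, OpenCV 4.12 (cv2) and the standard library are available. Lean on these libraries where they do the work, as an engineer would, in place of code of your own. Each camera call takes 0.05 s, during which the arm holds its last target.

## Working session

There is one attempt and no reset: what is moved stays moved. The work goes in short steps, Python scripts to look and compute and a shell command to move; the robot and the scene stay as the last step left them, time stands still between calls to the robot, and variables do not carry over. Pictures are saved under pics/ and viewed, and the job is handed in when it is done.

```bash
mkdir -p pics; python3 - <<'E'
from rig import sense, eyes, ctrl
import cv2,pickle
print(sense(), ctrl.pinch_z)
for n in ("side","top","wrist"):
    c=eyes.capture(n); cv2.imwrite(f"pics/{n}0.png",c["pixels"][:,:,::-1]); pickle.dump(c,open(f"{n}0.pkl","wb")); print(n,c["mtx"],c["R"],c["t"])
E
```

```text
{'time_s': 0.0, 'joints': array([-1.51142050e+00,  3.13473897e-01,  1.49844024e+00,  2.94242725e-05,
        1.33099228e+00, -2.23427992e-01]), 'dq': array([ 0.00223304, -0.00017554,  0.00064978,  0.00092032,  0.00086217,
        0.00052825]), 'tau': array([ 4.82521009e-04, -4.12267649e+01, -2.59742206e+01, -1.75900377e-04,
        4.11369314e-03, -2.24124527e-06]), 'eef_pos': array([ 146.46569051, -503.86241025,  209.12167589]), 'ee_rot': array([ 0.09969904, -0.09960278,  0.70051172, -0.69958753]), 'force': array([ 0.32655553, -0.05687042,  0.01831897]), 'wrist_torque': array([0.01946169, 0.01132424, 0.03649005]), 'grip_width': 1.0016035760987778} 18.700000000000003
side [[460.26115165   0.         323.22627122]
 [  0.         460.26115165 243.31824416]
 [  0.           0.           1.        ]] [[-0.72673959 -0.68662781 -0.01979448]
 [-0.33183447  0.37615919 -0.86509546]
 [ 0.60144447 -0.62213063 -0.50121655]] [395.81111115 311.17481624 901.11287616]
top [[457.42312348   0.         318.61404458]
 [  0.         457.42312348 240.78597944]
 [  0.           0.           1.        ]] [[ 0.04073949 -0.9991614   0.00409822]
 [-0.97540448 -0.04065941 -0.21664005]
 [ 0.21662501  0.00482839 -0.97624295]] [ -21.79355818  575.46825503 1311.39071011]
wrist [[330.62408269   0.         322.45782962]
 [  0.         330.62408269 238.71546538]
 [  0.           0.           1.        ]] [[ 2.78435796e-01 -9.60454821e-01 -2.12191845e-04]
 [-9.13571712e-01 -2.64912555e-01  3.08558041e-01]
 [-2.96412270e-01 -8.57197511e-02 -9.51205493e-01]] [-524.9621059   -39.48663748  379.80219914]
```

View pics/side0.png

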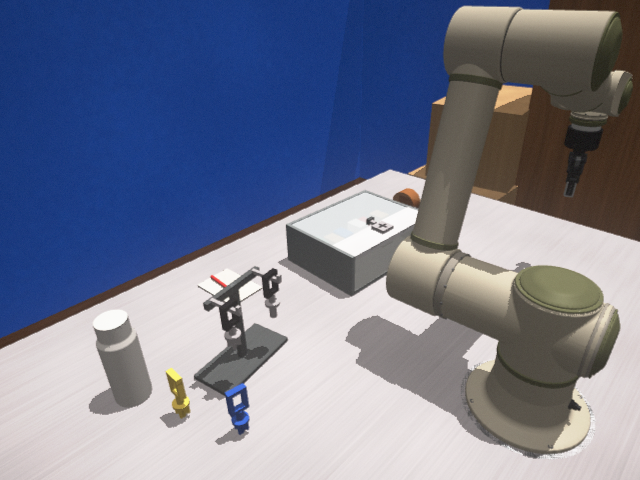

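View pics/top0.png

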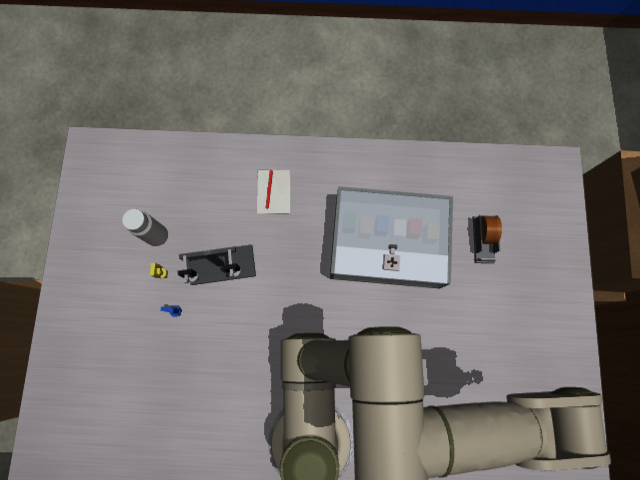

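View pics/wrist0.png

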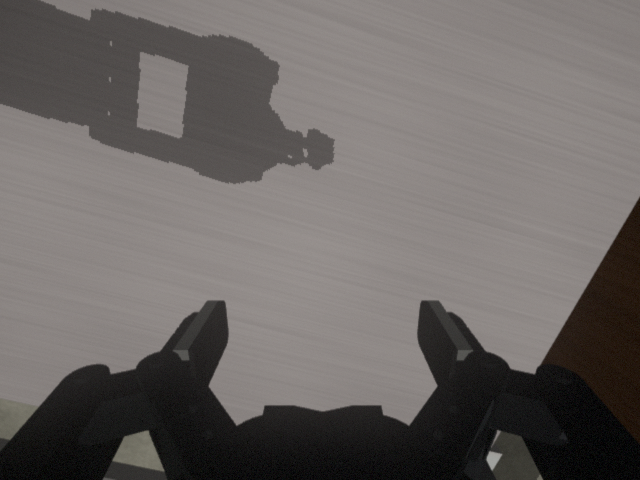

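The side view shows the rack with keys at about (232,310) and (271,290), and the lock at about (382,227). In the top view the lock is at (391,261) and the hooks at about (190,272) and (232,270). I'll zoom in to tell the keys apart.

```bash
python3 - <<'E'
import cv2
a=cv2.imread("pics/side0.png"); t=cv2.imread("pics/top0.png")
cv2.imwrite("pics/s1.png",cv2.resize(a[255:395,190:300],None,fx=5,fy=4.2857*1.0,interpolation=cv2.INTER_CUBIC)[:600] if 0 else cv2.resize(a[260:380,190:300],None,fx=5,fy=5,interpolation=cv2.INTER_CUBIC))
cv2.imwrite("pics/t1.png",cv2.resize(t[235:295,165:265],None,fx=8,fy=8,interpolation=cv2.INTER_CUBIC))
cv2.imwrite("pics/t2.png",cv2.resize(t[180:295,320:460],None,fx=5,fy=5,interpolation=cv2.INTER_CUBIC))
E
```

```text
(no output)
```

View pics/s1.png

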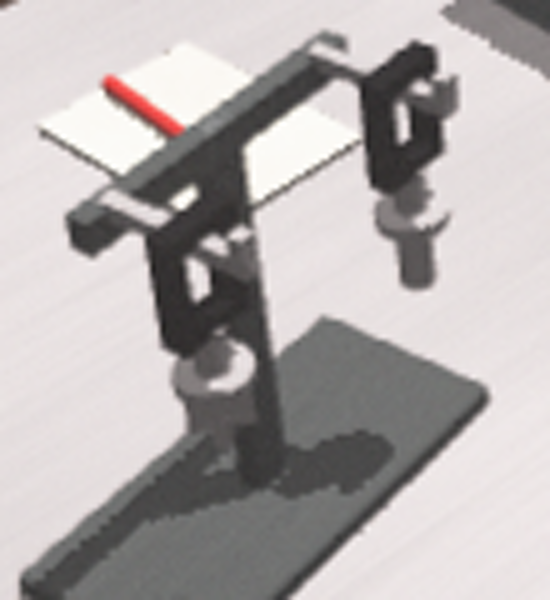

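View pics/t1.png

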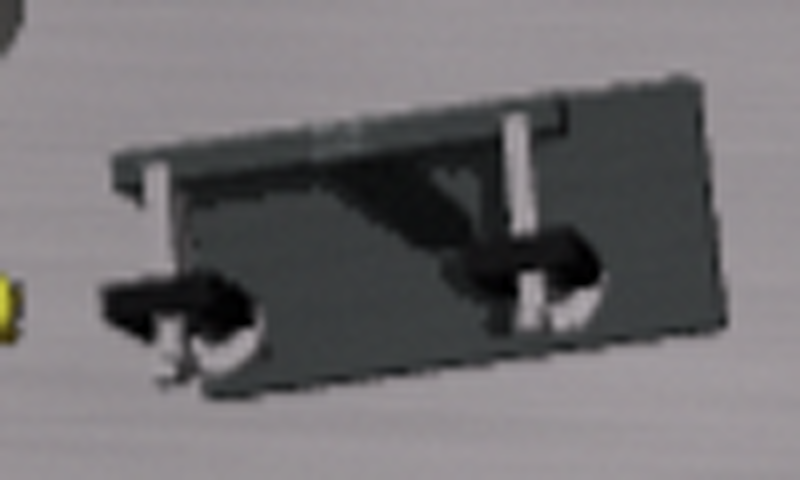

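View pics/t2.png

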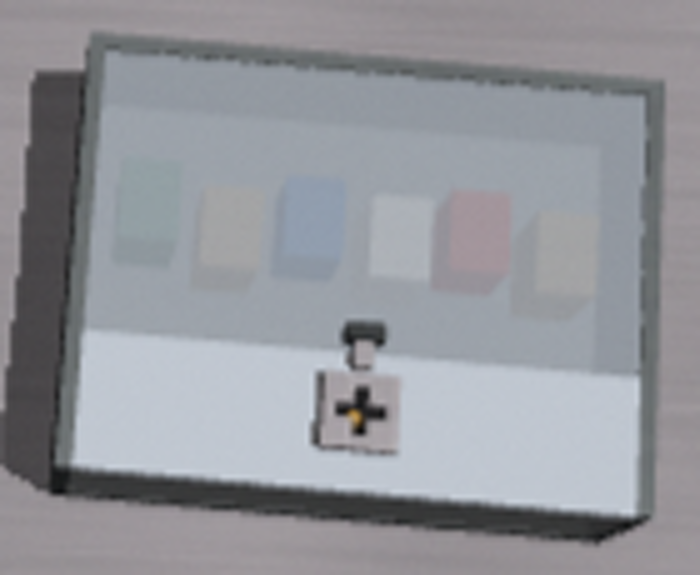

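```bash
cat > h.py <<'E'
import numpy as np,pickle
def ray(c,u,v):
    d=c["R"].T@np.linalg.solve(c["mtx"],np.array([u,v,1.])); o=-c["R"].T@c["t"]; return o,d
def plane(c,u,v,z):
    o,d=ray(c,u,v); return o+d*(z-o[2])/d[2]
def proj(c,X):
    p=c["mtx"]@(c["R"]@np.array(X,float)+c["t"]); return p[:2]/p[2]
E
python3 - <<'E'
from h import *
np.set_printoptions(precision=1,suppress=True)
c=pickle.load(open("top0.pkl","rb"))
f=lambda u,v:(165+(u+.5)/8-.5,235+(v+.5)/8-.5)
for n,p,z in [("Lback",(158,165),204),("Lfront",(173,372),212),("Rback",(515,115),204),("Rfront",(530,325),212),
  ("plate FL",(205,398),12),("plate BR",(698,80),12),("plate FR",(725,328),12),("barL",(113,155),204),("barR",(568,100),204),
  ("LbowL",(100,285),212),("Lbow back R",(245,283),212),("RbowR",(600,255),212),("RbowL",(445,255),212)]:
    print(n,plane(c,*f(*p),z))
g=lambda u,v:(320+(u+.5)/5-.5,180+(v+.5)/5-.5)
for n,p,z in [("cross l",(335,409),130),("cross r",(387,414),130),("cross t",(363,388),130),("cross b",(359,434),130),("lk TL",(318,371),130),("TR",(400,377),130),("BR",(398,453),130),("BL",(318,447),130),("caseTL",(95,33),120),("caseTR",(664,82),120),("BR",(648,515),120),("BL",(55,467),120)]:
    print(n,plane(c,*g(*p),z))
E
```

```text
Lback [490.4 357.6 204. ]
Lfront [420.5 343.1 212. ]
Rback [512.3 240.1 204. ]
Rfront [440.8 227.8 212. ]
plate FL [435.  388.2  12. ]
plate BR [566.5 209.4  12. ]
plate FR [470. 192.  12.]
barL [493.1 372.9 204. ]
barR [518.1 222.9 204. ]
LbowL [448.2 370.  212. ]
Lbow back R [450.8 322.5 212. ]
RbowR [464.9 206.6 212. ]
RbowL [462.8 257.6 212. ]
cross l [ 509.4 -193.   130. ]
cross r [ 507.7 -222.4  130. ]
cross t [ 522.1 -208.7  130. ]
cross b [ 495.6 -206.6  130. ]
lk TL [ 530.9 -183.1  130. ]
TR [ 529.3 -229.7  130. ]
BR [ 485.7 -228.7  130. ]
BL [ 487.2 -183.6  130. ]
caseTL [730.9 -50.7 120. ]
caseTR [ 714.7 -386.5  120. ]
BR [ 457.8 -371.7  120. ]
BL [471.2 -36.1 120. ]
```

```bash
cat > plan.py <<'E'
from h import *
import sys
from rig import sense
from scipy.spatial.transform import Rotation as Ro
np.set_printoptions(precision=4,suppress=True)
def st():
    s=sense(); q=s["ee_rot"]; return s,Ro.from_quat(q[[1,2,3,0]]).as_matrix(),s["eef_pos"]
def to(*P):
    s,R,p=st(); print("t",round(s["time_s"],2),"pos",p,"jawyaw",np.arctan2(R[1,2],R[0,2]),"ydown",R[:,1],"j",s["joints"],"F",s["force"],"g",s["grip_width"])
    for X in P: X=np.array(X,float); print("->",X,"tool shift",R.T@(X-p)); p=X
E
python3 -c "
from plan import *
to((350,-400,330),(480,-210,330),(480,100,330),(449,348,330))
print(st()[1])"
```

```text
t 0.15 pos [ 146.4874 -503.9217  209.2757] jawyaw -1.2879317886913582 ydown [-0.0001  0.001  -1.    ] j [-1.5114  0.3133  1.4983 -0.      1.331  -0.2234] F [-0.1128 -0.1704  0.1401] g 1.0048578267925912
-> [ 350. -400.  330.] tool shift [-224.4562 -120.6347  -43.1061]
-> [ 480. -210.  330.] tool shift [-177.8642    0.1789 -146.1653]
-> [480. 100. 330.] tool shift [ -86.5233    0.3051 -297.6804]
-> [449. 348. 330.] tool shift [ -39.4506    0.2461 -246.7967]
[[-0.9603 -0.0001  0.2791]
 [-0.2791  0.001  -0.9603]
 [-0.0002 -1.     -0.001 ]]
```

```bash
python3 -m handwheel '[{"grip":60,"tx":-32,"ty":-17,"tz":-6},{"grip":60,"tx":-32,"ty":-17,"tz":-6},{"grip":60,"tx":-32,"ty":-17,"tz":-6},{"grip":60,"tx":-32,"ty":-17,"tz":-6},{"grip":60,"tx":-32,"ty":-17,"tz":-6},{"grip":60,"tx":-32,"ty":-17,"tz":-6},{"grip":60,"tx":-32,"ty":-17,"tz":-6}]' 60
python3 -m handwheel '[{"grip":60,"tx":-24,"tz":-25},{"grip":60,"tx":-24,"tz":-25},{"grip":60,"tx":-24,"tz":-25},{"grip":60,"tx":-24,"tz":-25},{"grip":60,"tx":-24,"tz":-25},{"grip":60,"tx":-24,"tz":-25},{"grip":60},{"grip":60},{"grip":60}]'
python3 - <<'E'
from plan import *
from rig import eyes
import cv2
c=eyes.capture("wrist"); pickle.dump(c,open("wl.pkl","wb")); cv2.imwrite("pics/wl.png",c["pixels"][:,:,::-1])
to()
print(c["R"],c["t"],-c["R"].T@c["t"])
E
```

```text
t 0.2 pos [ 146.4833 -503.9939  209.3718] jawyaw -1.287990329137764 ydown [-0.      0.0007 -1.    ] j [-1.5114  0.3132  1.4981  0.      1.331  -0.2234] F [ 0.5903 -0.0132 -0.0523] g 0.9985574188039595
[[ 0.2784 -0.9605 -0.    ]
 [-0.9136 -0.2649  0.3086]
 [-0.2964 -0.0859 -0.9512]] [-525.0449  -39.4997  379.7816] [ 222.6733 -482.1214  373.4194]invalid input
invalid input
```

View pics/wl.png

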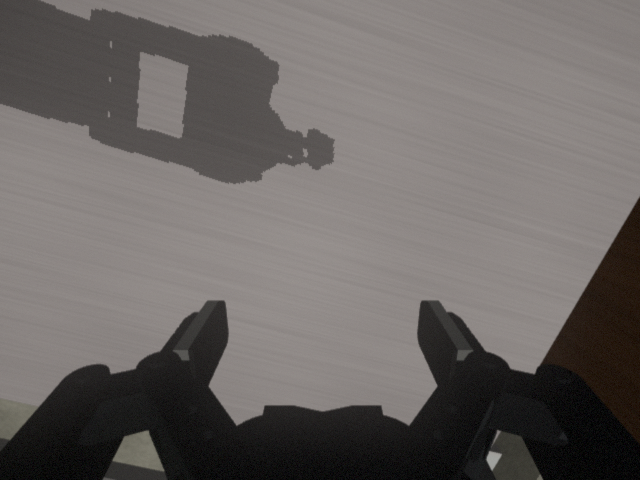

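The picture hasn't changed because the call was refused. Probably every row needs all seven keys.

```bash
python3 -m handwheel '[{"grip":60,"tx":-32,"ty":-17,"tz":-6,"wx":0,"wy":0,"wz":0},{"grip":60,"tx":-32,"ty":-17,"tz":-6,"wx":0,"wy":0,"wz":0},{"grip":60,"tx":-32,"ty":-17,"tz":-6,"wx":0,"wy":0,"wz":0},{"grip":60,"tx":-32,"ty":-17,"tz":-6,"wx":0,"wy":0,"wz":0},{"grip":60,"tx":-32,"ty":-17,"tz":-6,"wx":0,"wy":0,"wz":0},{"grip":60,"tx":-32,"ty":-17,"tz":-6,"wx":0,"wy":0,"wz":0},{"grip":60,"tx":-32,"ty":-17,"tz":-6,"wx":0,"wy":0,"wz":0}]' 60
```

```text
time_s: 0.78
eef_pos: [351.1, -400.2, 329.5]
ee_rot: [0.1, -0.1, 0.7, -0.7]
force: [1.2, -1.6, 0.4]
grip_width: 0.703
```

```bash
python3 -m handwheel '[{"grip":60,"tx":-24,"ty":0,"tz":-25,"wx":0,"wy":0,"wz":0},{"grip":60,"tx":-24,"ty":0,"tz":-25,"wx":0,"wy":0,"wz":0},{"grip":60,"tx":-24,"ty":0,"tz":-25,"wx":0,"wy":0,"wz":0},{"grip":60,"tx":-24,"ty":0,"tz":-25,"wx":0,"wy":0,"wz":0},{"grip":60,"tx":-24,"ty":0,"tz":-25,"wx":0,"wy":0,"wz":0},{"grip":60,"tx":-24,"ty":0,"tz":-25,"wx":0,"wy":0,"wz":0},{"grip":60,"tx":0,"ty":0,"tz":0,"wx":0,"wy":0,"wz":0},{"grip":60,"tx":0,"ty":0,"tz":0,"wx":0,"wy":0,"wz":0},{"grip":60,"tx":0,"ty":0,"tz":0,"wx":0,"wy":0,"wz":0}]'
cat > snap.py <<'E'
from plan import *
from rig import eyes
import cv2
n=sys.argv[1]; cam=sys.argv[2] if len(sys.argv)>2 else "wrist"
to(); c=eyes.capture(cam); pickle.dump(c,open(n+".pkl","wb")); cv2.imwrite("pics/"+n+".png",c["pixels"][:,:,::-1])
E
python3 snap.py wl1
```

```text
time_s: 1.53
eef_pos: [446.1, -217.5, 328.5]
ee_rot: [-0.1, 0.1, -0.7, 0.7]
force: [-0.3, -0.5, -0.1]
grip_width: 0.701
t 1.53 pos [ 446.0967 -217.4918  328.5278] jawyaw -1.287987576636602 ydown [-0.0004 -0.0001 -1.    ] j [-0.69    0.1927  1.3471 -0.0003  1.6021  0.598 ] F [-0.3118 -0.4803 -0.1424] g 0.7009257254574811
```

View pics/wl1.png

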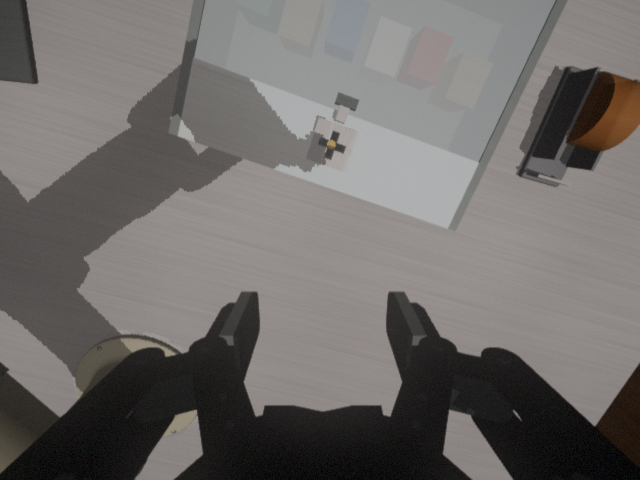

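The wrist view shows the lock cross at about (331,144). I'll segment it to get its centre and yaw.

```bash
python3 - <<'E'
from h import *
import cv2
c=pickle.load(open("wl1.pkl","rb"));im=c["pixels"][:,:,::-1]
cv2.imwrite("pics/wl1z.png",cv2.resize(im[80:185,290:380],None,fx=6,fy=5.7*1.0) if 0 else cv2.resize(im[85:185,285:385],None,fx=6,fy=6,interpolation=cv2.INTER_NEAREST))
E
```

```text
(no output)
```

View pics/wl1z.png

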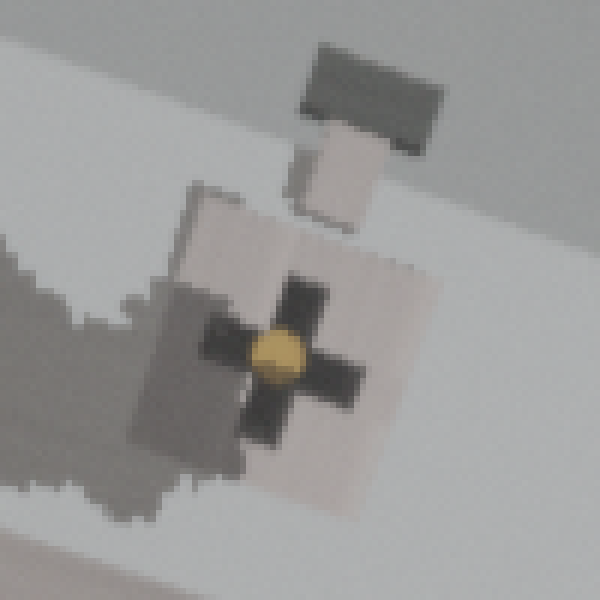

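```bash
python3 - <<'E'
from h import *
np.set_printoptions(precision=2,suppress=True)
c=pickle.load(open("wl1.pkl","rb"))
f=lambda u,v:plane(c,285+u/6-.5,85+v/6-.5,130)[:2]
t,l,r,b=[f(*p) for p in [(307,279),(203,336),(361,389),(260,443)]]
print(t,l,r,b,(t+b)/2,(l+r)/2); d=t-b; e=l-r
print(np.linalg.norm(d),np.linalg.norm(e),np.arctan2(d[1],d[0]),np.arctan2(-e[0],e[1]))
C=[f(*p) for p in [(443,282),(357,519),(130,441),(201,195)]]
for a in C: print(a)
print(np.mean(C,0))
c=pickle.load(open("wl1.pkl","rb")); im=c["pixels"]
# case front edge corners
for p in [(172,133),(453,228)]: print(plane(c,*p,120))
E
```

```text
[ 526.49 -208.96] [ 512.32 -194.21] [ 511.46 -223.49] [ 497.57 -208.99] [ 512.03 -208.97] [ 511.89 -208.85]
28.914757770482925 29.293543700177796 0.0007979731119194548 -0.029398448418457457
[ 532.6  -231.82]
[ 489.64 -229.56]
[ 491.46 -186.65]
[ 534.54 -187.5 ]
[ 512.06 -208.88]
[475.74 -41.24 120.  ]
[ 461.39 -372.96  120.  ]
```

```bash
python3 -c "
from plan import *
to((400,340,330))"
```

```text
t 1.58 pos [ 445.9331 -217.9165  328.5141] jawyaw -1.2890108965618636 ydown [-0.0004 -0.     -1.    ] j [-0.6909  0.1928  1.347  -0.0003  1.6021  0.5981] F [-0.31   -0.8236  0.2462] g 0.6999411024204286
-> [400. 340. 330.] tool shift [-111.0184   -1.4891 -548.6853]
```

```bash
python3 -m handwheel '[{"grip":60,"tx":-7.4,"ty":0,"tz":-36.5,"wx":0,"wy":0,"wz":0},{"grip":60,"tx":-7.4,"ty":0,"tz":-36.5,"wx":0,"wy":0,"wz":0},{"grip":60,"tx":-7.4,"ty":0,"tz":-36.5,"wx":0,"wy":0,"wz":0},{"grip":60,"tx":-7.4,"ty":0,"tz":-36.5,"wx":0,"wy":0,"wz":0},{"grip":60,"tx":-7.4,"ty":0,"tz":-36.5,"wx":0,"wy":0,"wz":0},{"grip":60,"tx":-7.4,"ty":0,"tz":-36.5,"wx":0,"wy":0,"wz":0},{"grip":60,"tx":-7.4,"ty":0,"tz":-36.5,"wx":0,"wy":0,"wz":0},{"grip":60,"tx":-7.4,"ty":0,"tz":-36.5,"wx":0,"wy":0,"wz":0}]'
python3 -m handwheel '[{"grip":60,"tx":-7.4,"ty":0,"tz":-36.5,"wx":0,"wy":0,"wz":0},{"grip":60,"tx":-7.4,"ty":0,"tz":-36.5,"wx":0,"wy":0,"wz":0},{"grip":60,"tx":-7.4,"ty":0,"tz":-36.5,"wx":0,"wy":0,"wz":0},{"grip":60,"tx":-7.4,"ty":0,"tz":-36.5,"wx":0,"wy":0,"wz":0},{"grip":60,"tx":-7.4,"ty":0,"tz":-36.5,"wx":0,"wy":0,"wz":0},{"grip":60,"tx":-7.4,"ty":0,"tz":-36.5,"wx":0,"wy":0,"wz":0},{"grip":60,"tx":-7.4,"ty":0,"tz":-36.5,"wx":0,"wy":0,"wz":0},{"grip":60,"tx":0,"ty":0,"tz":0,"wx":0,"wy":0.103,"wz":0},{"grip":60,"tx":0,"ty":0,"tz":0,"wx":0,"wy":0,"wz":0},{"grip":60,"tx":0,"ty":0,"tz":0,"wx":0,"wy":0,"wz":0}]'
python3 snap.py wk1
```

```text
time_s: 2.25
eef_pos: [421.4, 80.4, 328.7]
ee_rot: [-0.099, 0.099, -0.7, 0.7]
force: [0.9, 0.5, -0.1]
grip_width: 0.701
time_s: 3.08
eef_pos: [400.8, 338.7, 328.4]
ee_rot: [-0.064, 0.064, -0.704, 0.704]
force: [-0.5, -0.7, 0.5]
grip_width: 0.701
t 3.08 pos [400.7795 338.7022 328.4344] jawyaw -1.389884365049117 ydown [-0.0004 -0.0006 -1.    ] j [ 0.4783  0.2603  1.263  -0.0003  1.6189  1.8682] F [-0.5136 -0.6923  0.496 ] g 0.701064387338087
```

View pics/wk1.png

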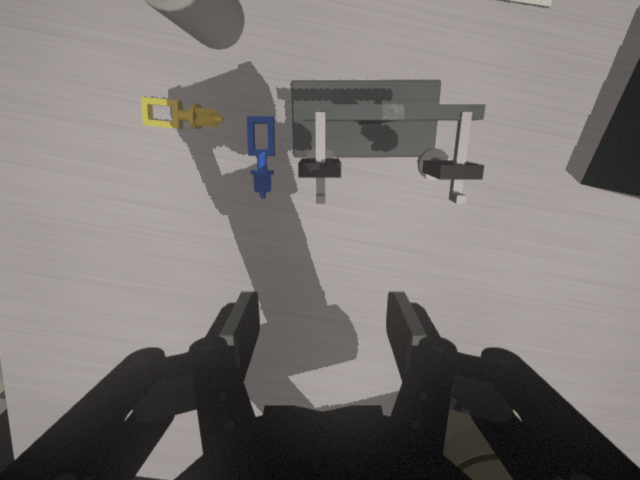

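Rack and jaws look parallel. The splined key's bow is at about (320,168), its hook bar runs from (320,115) to (320,200), and the plain key is at about (453,170). The blue and yellow decoys stand to the left.

```bash
python3 - <<'E'
from h import *
import cv2
c=pickle.load(open("wk1.pkl","rb"));im=c["pixels"][:,:,::-1]
cv2.imwrite("pics/wk1z.png",cv2.resize(im[95:215,285:385],None,fx=5,fy=5,interpolation=cv2.INTER_NEAREST))
E
```

```text
(no output)
```

View pics/wk1z.png

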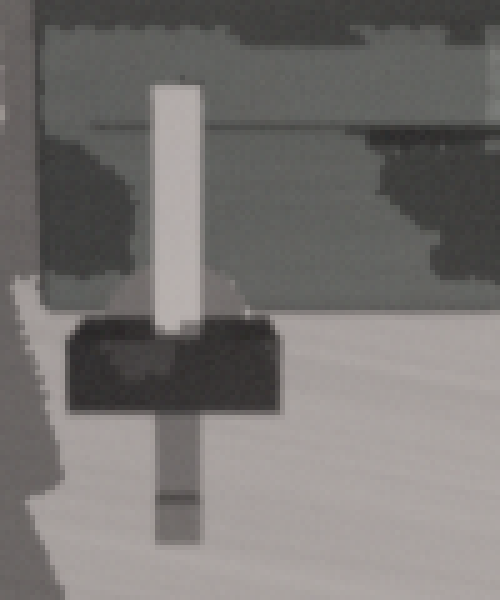

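```bash
python3 - <<'E'
from plan import *
c=pickle.load(open("wk1.pkl","rb"))
f=lambda u,v,z:plane(c,285+u/5-.5,95+v/5-.5,z)
a,b,d,e=f(68,410,212),f(281,410,212),f(177,87,204),f(177.5,335,204)
lip0,lip1=f(178,500,214),f(178,545,214)
print(a,b,np.linalg.norm(a-b),d,e,np.arctan2(*(d-e)[[1,0]]),lip0,lip1)
g=lambda u,v,z:plane(c,u,v,z)
print("bar edge yaw")
p,q=g(484,104,204),g(303,104,204);print(p,q,np.arctan2(-(q-p)[0],(q-p)[1]))
s,R,pos=st()
for n,X in (("front edge mid",(a+b)/2),("lip",lip1),("bar",e)): print(n,X,"rel tool",R.T@(X-pos))
E
```

```text
[439.6783 366.2038 212.    ] [446.0928 330.9698 212.    ] 35.81321543771078 [493.3359 357.2792 204.    ] [454.4274 350.1979 204.    ] 0.18002848091236634 [428.3455 345.3629 214.    ] [420.7038 343.9876 214.    ]
bar edge yaw
[523.0932 227.4498 204.    ] [496.7698 371.8081 204.    ] 0.180366480211094
front edge mid [442.8856 348.5868 212.    ] rel tool [-43.2117 116.6502  -2.469 ]
lip [420.7038 343.9876 214.    ] rel tool [-20.5645 114.6526  -1.9252]
bar [454.4274 350.1979 204.    ] rel tool [-54.856  124.6493  -1.9849]
```

```bash
python3 -m handwheel '[{"grip":60,"tx":-24.7,"ty":0,"tz":-1.2,"wx":0,"wy":0,"wz":0},{"grip":60,"tx":-24.7,"ty":0,"tz":-1.2,"wx":0,"wy":0,"wz":0},{"grip":60,"tx":0,"ty":25,"tz":0,"wx":0,"wy":0,"wz":0},{"grip":60,"tx":0,"ty":25,"tz":0,"wx":0,"wy":0,"wz":0},{"grip":60,"tx":0,"ty":25,"tz":0,"wx":0,"wy":0,"wz":0},{"grip":60,"tx":0,"ty":10,"tz":0,"wx":0,"wy":0,"wz":0},{"grip":60,"tx":0,"ty":0,"tz":0,"wx":0,"wy":0,"wz":0},{"grip":60,"tx":0,"ty":0,"tz":0,"wx":0,"wy":0,"wz":0}]'
python3 snap.py wk2
```

```text
time_s: 3.8
eef_pos: [448.9, 350.3, 244.8]
ee_rot: [0.064, -0.063, 0.704, -0.704]
force: [-0.2, -0.1, 1.0]
grip_width: 0.704
t 3.8 pos [448.8894 350.2617 244.8473] jawyaw -1.3912925156626477 ydown [ 0.001   0.0004 -1.    ] j [ 0.4569  0.3901  1.2986 -0.0001  1.4518  1.8482] F [-0.1755 -0.0827  1.0238] g 0.704365807249131
```

View pics/wk2.png

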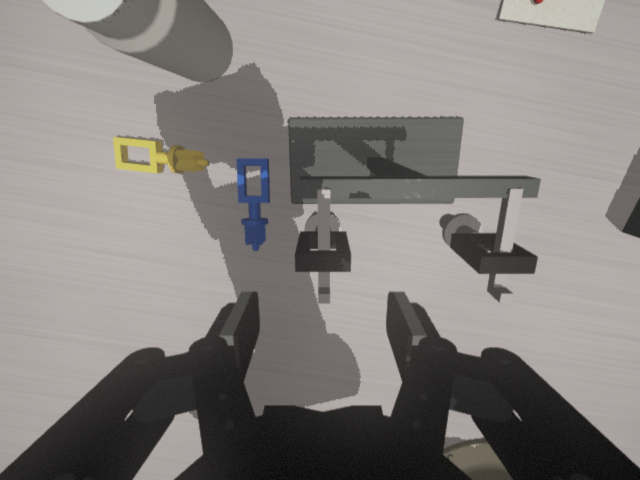

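```bash
python3 - <<'E'
from plan import *
import cv2
c=pickle.load(open("wk2.pkl","rb")); s,R,pos=st()
a,b=plane(c,295,271,212),plane(c,350.5,271,212)
print(a,b,np.linalg.norm(a-b),"rel",R.T@((a+b)/2-pos))
for u,v,z in((324,190,204),(324,240,204),(324,302,214)): print(R.T@(plane(c,u,v,z)-pos))
cv2.imwrite("pics/wk2z.png",cv2.resize(c["pixels"][180:310,270:380,::-1],None,fx=4.5,fy=4.5,interpolation=cv2.INTER_NEAREST))
E
```

```text
[439.3469 366.3153 212.    ] [445.7237 330.9862 212.    ] 35.90000383331002 rel [ 6.8311 33.4746  0.7777]
[-44.365   41.6036   1.6006]
[-11.6275  41.5208   1.6203]
[28.1944 31.42    1.5865]
```

View pics/wk2z.png

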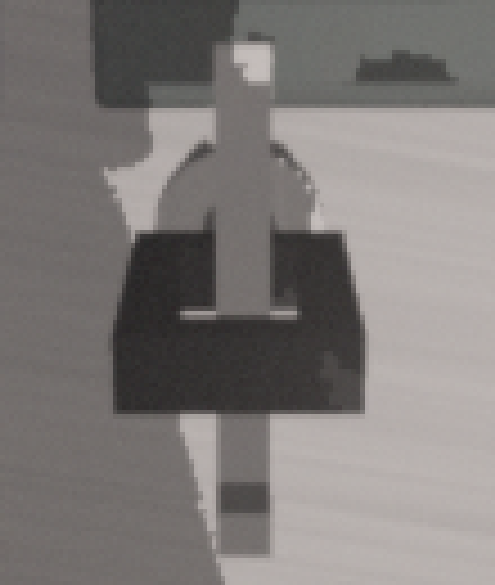

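```bash
python3 -m handwheel '[{"grip":60,"tx":0.8,"ty":19,"tz":0.8,"wx":0,"wy":0,"wz":0},{"grip":60,"tx":0,"ty":19,"tz":0,"wx":0,"wy":0,"wz":0},{"grip":60,"tx":0,"ty":19,"tz":0,"wx":0,"wy":0,"wz":0},{"grip":60,"tx":0,"ty":19,"tz":0,"wx":0,"wy":0,"wz":0},{"grip":60,"tx":0,"ty":0,"tz":0,"wx":0,"wy":0,"wz":0},{"grip":60,"tx":0,"ty":0,"tz":0,"wx":0,"wy":0,"wz":0}]'
python3 snap.py wk3
```

```text
time_s: 4.35
eef_pos: [448.1, 350.0, 168.9]
ee_rot: [0.064, -0.063, 0.704, -0.704]
force: [0.6, -0.9, 0.1]
grip_width: 0.705
t 4.35 pos [448.1105 349.9899 168.939 ] jawyaw -1.3908351173596802 ydown [ 0.001   0.0004 -1.    ] j [ 0.4571  0.4404  1.4243 -0.      1.2758  1.8479] F [ 0.6236 -0.9495  0.1312] g 0.7048660116120645
```

View pics/wk3.png

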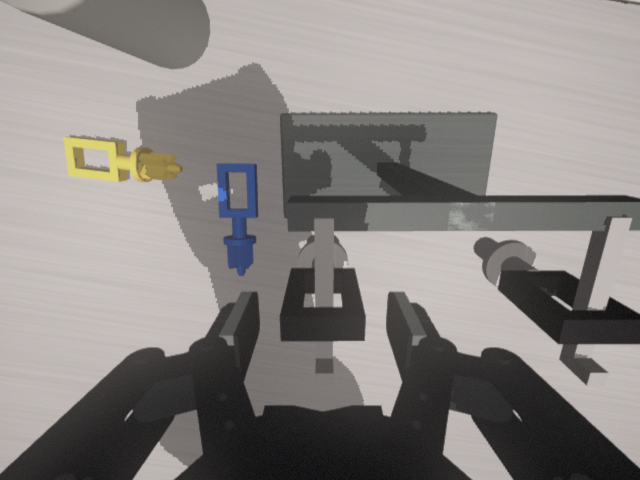

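The bow (columns 281–365) is centred between the pads, so I'll close the gripper.

```bash
python3 -m handwheel '[{"grip":40,"tx":0,"ty":0,"tz":0,"wx":0,"wy":0,"wz":0},{"grip":38,"tx":0,"ty":0,"tz":0,"wx":0,"wy":0,"wz":0},{"grip":34,"tx":0,"ty":0,"tz":0,"wx":0,"wy":0,"wz":0},{"grip":25,"tx":0,"ty":0,"tz":0,"wx":0,"wy":0,"wz":0},{"grip":20,"tx":0,"ty":0,"tz":0,"wx":0,"wy":0,"wz":0},{"grip":20,"tx":0,"ty":0,"tz":0,"wx":0,"wy":0,"wz":0},{"grip":20,"tx":0,"ty":0,"tz":0,"wx":0,"wy":0,"wz":0},{"grip":20,"tx":0,"ty":0,"tz":0,"wx":0,"wy":0,"wz":0}]' 80
python3 snap.py wk4
```

```text
time_s: 5.07
eef_pos: [448.2, 350.2, 169.5]
ee_rot: [0.065, -0.063, 0.705, -0.704]
force: [-0.9, -0.3, 6.1]
grip_width: 0.401
t 5.07 pos [448.237  350.2286 169.5236] jawyaw -1.3908578880442566 ydown [ 0.0027  0.0013 -1.    ] j [ 0.4574  0.4393  1.4243 -0.      1.2749  1.8482] F [-0.8691 -0.2563  6.0991] g 0.401004270990286
```

View pics/wk4.png

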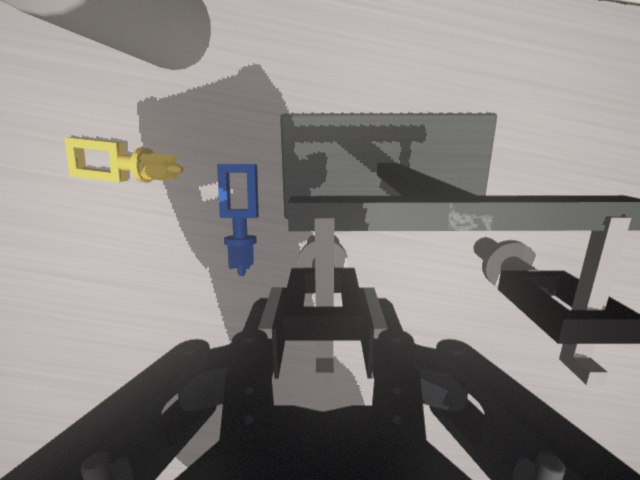

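Gripped at about 35 mm opening. Next I'll lift 18 mm and look.

```bash
python3 -m handwheel '[{"grip":20,"tx":0,"ty":-6,"tz":0,"wx":0,"wy":0,"wz":0},{"grip":20,"tx":0,"ty":-6,"tz":0,"wx":0,"wy":0,"wz":0},{"grip":20,"tx":0,"ty":-6,"tz":0,"wx":0,"wy":0,"wz":0},{"grip":20,"tx":0,"ty":0,"tz":0,"wx":0,"wy":0,"wz":0},{"grip":20,"tx":0,"ty":0,"tz":0,"wx":0,"wy":0,"wz":0}]'
python3 snap.py wk5
```

```text
time_s: 5.53
eef_pos: [447.7, 350.0, 186.1]
ee_rot: [0.064, -0.063, 0.704, -0.704]
force: [0.0, 0.2, -1.9]
grip_width: 0.403
t 5.53 pos [447.7466 349.9516 186.0612] jawyaw -1.3909664032466713 ydown [ 0.0006  0.0003 -1.    ] j [ 0.4573  0.4258  1.4001 -0.      1.315   1.8483] F [ 0.0404  0.2387 -1.925 ] g 0.40330377140547996
```

View pics/wk5.png

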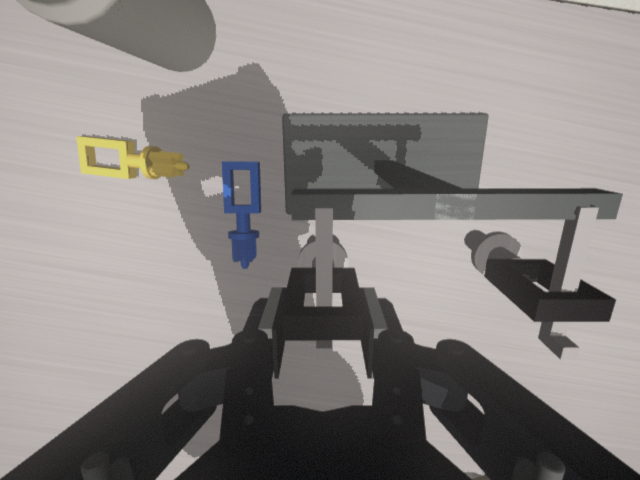

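```bash
python3 -m handwheel '[{"grip":20,"tx":8,"ty":0,"tz":0,"wx":0,"wy":0,"wz":0},{"grip":20,"tx":12,"ty":0,"tz":0,"wx":0,"wy":0,"wz":0},{"grip":20,"tx":12,"ty":0,"tz":0,"wx":0,"wy":0,"wz":0},{"grip":20,"tx":12,"ty":0,"tz":0,"wx":0,"wy":0,"wz":0},{"grip":20,"tx":12,"ty":0,"tz":0,"wx":0,"wy":0,"wz":0},{"grip":20,"tx":12,"ty":0,"tz":0,"wx":0,"wy":0,"wz":0},{"grip":20,"tx":0,"ty":0,"tz":0,"wx":0,"wy":0,"wz":0},{"grip":20,"tx":0,"ty":0,"tz":0,"wx":0,"wy":0,"wz":0},{"grip":20,"tx":0,"ty":0,"tz":0,"wx":0,"wy":0,"wz":0}]'
python3 snap.py wk6; python3 snap.py sd6 side
```

```text
time_s: 6.33
eef_pos: [381.0, 337.8, 185.7]
ee_rot: [0.064, -0.063, 0.704, -0.704]
force: [-0.4, -0.9, -1.6]
grip_width: 0.402
t 6.33 pos [381.0044 337.7583 185.6937] jawyaw -1.3910471316057949 ydown [ 0.0003  0.     -1.    ] j [ 0.4949  0.2981  1.5823 -0.0001  1.261   1.886 ] F [-0.3545 -0.8783 -1.5638] g 0.40241434924001906
t 6.38 pos [381.1326 337.7553 185.6112] jawyaw -1.3912199389929263 ydown [ 0.0001  0.     -1.    ] j [ 0.4947  0.2985  1.582  -0.      1.261   1.886 ] F [-0.765  -0.2985 -1.6136] g 0.3998695272543242
```

View pics/wk6.png

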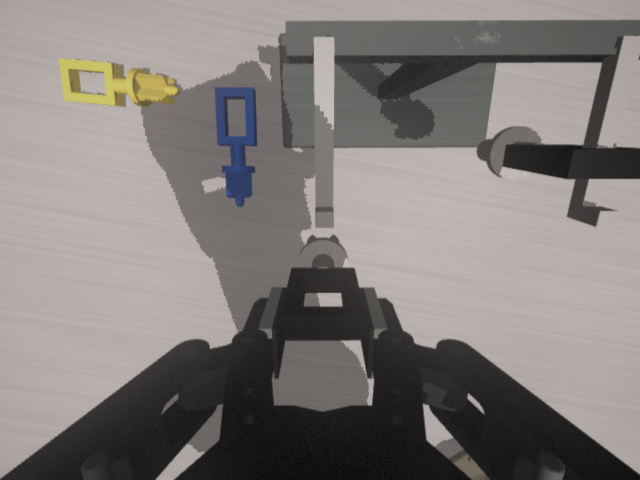

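View pics/sd6.png

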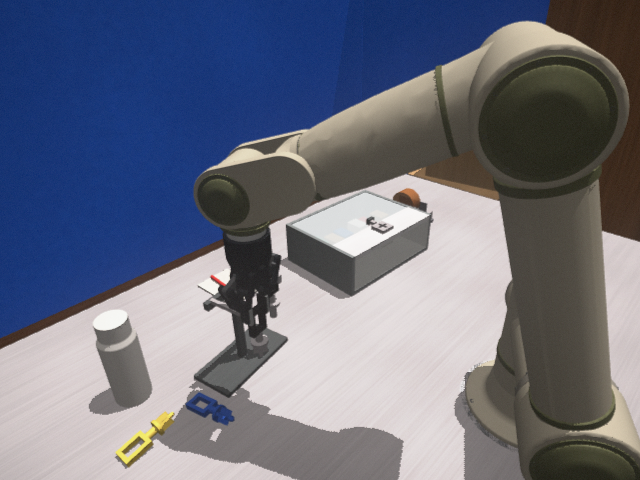

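The key is free of the hook (tip of bow hole at about (323,298), hook empty, plain key still hanging). The blue and yellow decoys had already toppled before I got near them. Now raise and carry.

```bash
python3 -m handwheel '[{"grip":20,"tx":0,"ty":-25,"tz":0,"wx":0,"wy":0,"wz":0},{"grip":20,"tx":0,"ty":-25,"tz":0,"wx":0,"wy":0,"wz":0},{"grip":20,"tx":0,"ty":-25,"tz":0,"wx":0,"wy":0,"wz":0},{"grip":20,"tx":0,"ty":0,"tz":0,"wx":0,"wy":0,"wz":0}]'
python3 -c "
from plan import *
to((375,80,261))"
```

```text
time_s: 6.77
eef_pos: [382.5, 338.5, 265.2]
ee_rot: [0.066, -0.061, 0.705, -0.703]
force: [-0.1, 0.6, -0.8]
grip_width: 0.4
t 6.77 pos [382.5052 338.5155 265.2204] jawyaw -1.3912349381575895 ydown [ 0.007   0.0038 -1.    ] j [0.4948 0.2416 1.4468 0.     1.4453 1.886 ] F [-0.1027  0.5841 -0.7728] g 0.40022171271812085
-> [375.  80. 261.] tool shift [ 53.5804   3.1949 253.0284]
```

```bash
python3 -m handwheel '[{"grip":20,"tx":6,"ty":0,"tz":20,"wx":0,"wy":0,"wz":0},{"grip":20,"tx":6,"ty":0,"tz":29,"wx":0,"wy":0,"wz":0},{"grip":20,"tx":6,"ty":0,"tz":29,"wx":0,"wy":0,"wz":0},{"grip":20,"tx":6,"ty":0,"tz":29,"wx":0,"wy":0,"wz":0},{"grip":20,"tx":6,"ty":0,"tz":29,"wx":0,"wy":0,"wz":0},{"grip":20,"tx":6,"ty":0,"tz":29,"wx":0,"wy":0,"wz":0},{"grip":20,"tx":6,"ty":0,"tz":29,"wx":0,"wy":0,"wz":0},{"grip":20,"tx":6,"ty":0,"tz":29,"wx":0,"wy":0,"wz":0},{"grip":20,"tx":6,"ty":0,"tz":29,"wx":0,"wy":0,"wz":0}]'
python3 -m handwheel '[{"grip":20,"tx":0,"ty":0,"tz":0,"wx":0,"wy":-0.0937,"wz":0},{"grip":20,"tx":0,"ty":0,"tz":0,"wx":0,"wy":-0.0937,"wz":0},{"grip":20,"tx":0,"ty":0,"tz":0,"wx":0,"wy":-0.0937,"wz":0},{"grip":20,"tx":0,"ty":0,"tz":0,"wx":0,"wy":-0.0937,"wz":0},{"grip":20,"tx":0,"ty":0,"tz":0,"wx":0,"wy":-0.0937,"wz":0},{"grip":20,"tx":0,"ty":0,"tz":0,"wx":0,"wy":-0.0937,"wz":0},{"grip":20,"tx":0,"ty":0,"tz":0,"wx":0,"wy":0,"wz":0},{"grip":20,"tx":0,"ty":0,"tz":0,"wx":0,"wy":0,"wz":0}]'
python3 -c "
from plan import *
to((470,-209,261))"
```

```text
time_s: 7.52
eef_pos: [372.4, 78.7, 260.2]
ee_rot: [0.063, -0.064, 0.704, -0.704]
force: [1.2, 0.5, -2.6]
grip_width: 0.402
time_s: 8.18
eef_pos: [372.7, 80.0, 260.3]
ee_rot: [0.255, -0.256, 0.659, -0.659]
force: [-0.6, -0.0, -0.8]
grip_width: 0.397
t 8.18 pos [372.6987  80.0425 260.2876] jawyaw -0.8318019451494192 ydown [-0.0006  0.0001 -1.    ] j [-0.0985 -0.0521  1.7844 -0.      1.4099  0.7333] F [-0.5878 -0.0201 -0.7801] g 0.3973549641655679
-> [ 470. -209.  261.] tool shift [122.7636  -0.7898 279.1812]
```

```bash
python3 -m handwheel '[{"grip":20,"tx":12,"ty":0,"tz":28,"wx":0,"wy":0,"wz":0},{"grip":20,"tx":12,"ty":0,"tz":28,"wx":0,"wy":0,"wz":0},{"grip":20,"tx":12,"ty":0,"tz":28,"wx":0,"wy":0,"wz":0},{"grip":20,"tx":12,"ty":0,"tz":28,"wx":0,"wy":0,"wz":0},{"grip":20,"tx":12,"ty":0,"tz":28,"wx":0,"wy":0,"wz":0},{"grip":20,"tx":12,"ty":0,"tz":28,"wx":0,"wy":0,"wz":0},{"grip":20,"tx":12,"ty":0,"tz":28,"wx":0,"wy":0,"wz":0},{"grip":20,"tx":12,"ty":0,"tz":28,"wx":0,"wy":0,"wz":0},{"grip":20,"tx":12,"ty":0,"tz":28,"wx":0,"wy":0,"wz":0},{"grip":20,"tx":12,"ty":0,"tz":28,"wx":0,"wy":0,"wz":0}]'
python3 -m handwheel '[{"grip":20,"tx":12,"ty":0,"tz":27,"wx":0,"wy":0,"wz":0},{"grip":20,"tx":0,"ty":0,"tz":0,"wx":0,"wy":0,"wz":0},{"grip":20,"tx":0,"ty":0,"tz":0,"wx":0,"wy":0,"wz":0},{"grip":20,"tx":0,"ty":0,"tz":0,"wx":0,"wy":0,"wz":0}]'
python3 snap.py wl2
```

```text
time_s: 9.02
eef_pos: [473.7, -209.0, 260.2]
ee_rot: [0.255, -0.255, 0.66, -0.659]
force: [0.1, -0.3, -1.0]
grip_width: 0.403
time_s: 9.35
eef_pos: [482.7, -234.9, 260.3]
ee_rot: [0.256, -0.256, 0.66, -0.659]
force: [-0.7, 0.3, -2.0]
grip_width: 0.401
t 9.35 pos [ 482.6733 -234.9159  260.33  ] jawyaw -0.8304256550977077 ydown [-0.0006  0.0008 -1.    ] j [-0.6715  0.3089  1.3714  0.0002  1.4622  0.1589] F [-0.6765  0.3169 -2.0466] g 0.40141530538656073
```

View pics/wl2.png

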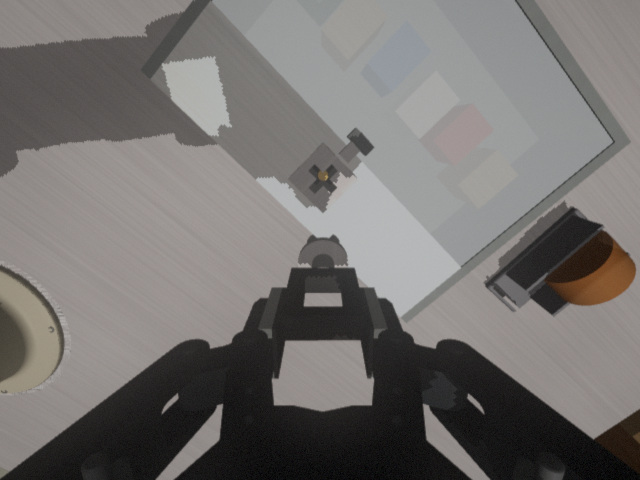

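The lock cross is at about (323,177), with the key's collar at about (322,250) right in line. Zooming in.

```bash
python3 - <<'E'
import pickle,cv2
c=pickle.load(open("wl2.pkl","rb"))
cv2.imwrite("pics/wl2z.png",cv2.resize(c["pixels"][135:315,270:385,::-1],None,fx=5,fy=5,interpolation=cv2.INTER_NEAREST)[:600])
cv2.imwrite("pics/wl2y.png",cv2.resize(c["pixels"][225:315,270:385,::-1],None,fx=6,fy=6,interpolation=cv2.INTER_NEAREST))
E
```

```text
(no output)
```

View pics/wl2z.png

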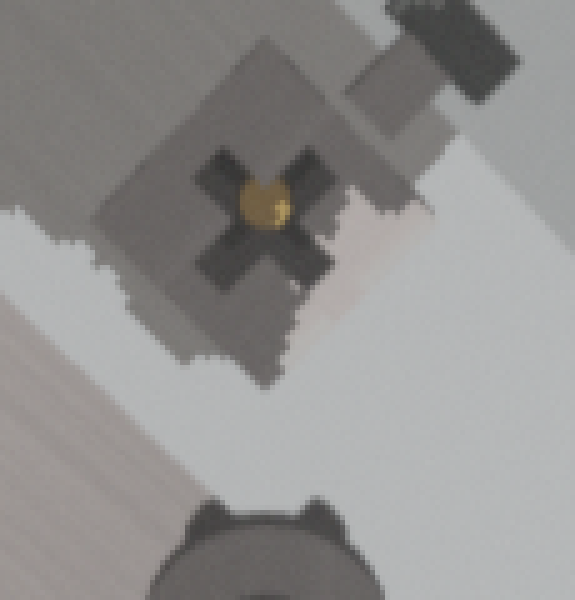

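View pics/wl2y.png

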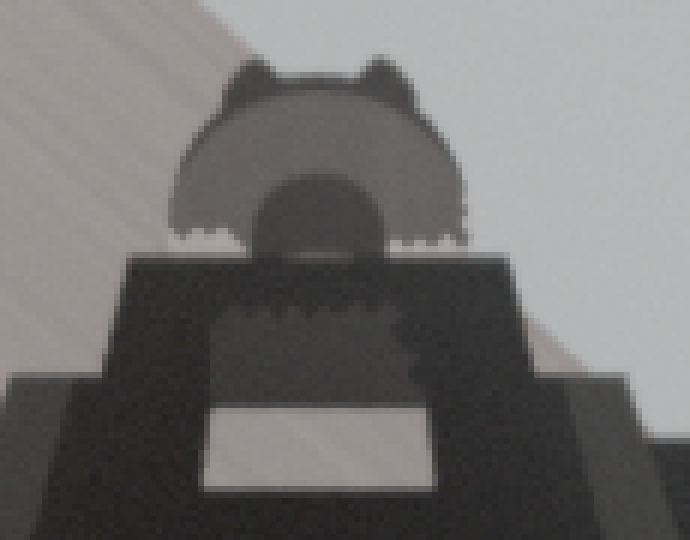

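```bash
cat > m2.py <<'E'
from plan import *
c=pickle.load(open("wl2.pkl","rb")); s,R,pos=st()
# ideal vertical tool frame with same jaw yaw
f=lambda u,v:plane(c,270+u/5-.5,135+v/5-.5,130)
def rel(X): return R.T@(X-pos)
UL,UR,LL,LR=[f(*p) for p in [(210,162),(319,163),(210,278),(320,272)]]
print("diag centers",rel((UL+LR)/2),rel((UR+LL)/2),(UL+LR)[:2]/2,(UR+LL)[:2]/2)
for d in (UL-LR,UR-LL): print(np.linalg.norm(d),np.arctan2(d[1],d[0]))
T,B,L,Rr=[f(*p) for p in [(265,38),(265,388),(91,222),(434,211)]]
print("block",rel((T+B)/2),rel((L+Rr)/2))
for d in (T-L,Rr-B,T-Rr,L-B): print(np.linalg.norm(d),np.arctan2(d[1],d[0]))
g=lambda u,v,z:plane(c,270+u/6-.5,225+v/6-.5,z)
zt=pos[2]-35+6
fr=g(318,90,zt); l=g(170,220,zt);r=g(466,220,zt)
print("collar front",rel(fr),"l",rel(l),"r",rel(r), "w",np.linalg.norm(l-r))
# neck: top of neck at z 26 -> bottom bar; bow back-bottom edge
# spline tips at z origin
zo=pos[2]-35
print("splines",rel(g(252,58,zo)),rel(g(382,58,zo)))
# bow top front edge
for u,v in ((130,257),(510,257)): print("bow back bottom/top?",rel(g(u,v,zo+78)))
E
python3 m2.py
```

```text
diag centers [-39.6468 130.6356   0.7274] [-39.0236 130.6356   0.436 ] [ 512.4124 -208.2792] [ 511.7559 -208.4851]
27.386934678764902 1.5291506814658336
27.918116560544412 -0.022441847267704335
block [-39.4511 130.6356   0.628 ] [-39.8326 130.6358   0.1551]
43.865408931180205 -0.03790907016804685
43.76024618185325 -0.010274117050552112
41.83258074070315 1.5337732088361267
43.04201618905799 1.5365797731194852
collar front [-15.7774  29.0015   0.5646] l [ -1.5033  29.0064 -14.9248] r [-1.4583 28.9935 16.0097] w 30.934446056516833
splines [-17.354   35.0046  -6.3557] [-17.3338  34.9989   7.2829]
bow back bottom/top? [-27.8134 -42.9919 -11.8245]
bow back bottom/top? [-27.7771 -43.0024  13.2143]
```

```bash
python3 -m handwheel '[{"grip":20,"tx":0,"ty":17,"tz":0,"wx":0,"wy":0,"wz":0},{"grip":20,"tx":0,"ty":17,"tz":0,"wx":0,"wy":0,"wz":0},{"grip":20,"tx":0,"ty":17,"tz":0,"wx":0,"wy":0,"wz":0},{"grip":20,"tx":0,"ty":0,"tz":0,"wx":0,"wy":0,"wz":0},{"grip":20,"tx":0,"ty":0,"tz":0,"wx":0,"wy":0,"wz":0},{"grip":20,"tx":0,"ty":0,"tz":0,"wx":0,"wy":0,"wz":0}]'
python3 snap.py wl3
python3 - <<'E'
import pickle,cv2
c=pickle.load(open("wl3.pkl","rb"))
cv2.imwrite("pics/wl3.png",cv2.resize(c["pixels"][135:265,255:390,::-1],None,fx=4.6,fy=4.6,interpolation=cv2.INTER_NEAREST)[:598])
E
python3 snap.py sd7 side
python3 - <<'E'
import pickle,cv2
c=pickle.load(open("sd7.pkl","rb"))
cv2.imwrite("pics/sd7z.png",cv2.resize(c["pixels"][130:260,310:450,::-1],None,fx=4.5,fy=4.5,interpolation=cv2.INTER_CUBIC))
E
```

```text
time_s: 9.9
eef_pos: [483.2, -235.1, 211.1]
ee_rot: [-0.257, 0.256, -0.658, 0.66]
force: [-0.3, -0.2, -1.1]
grip_width: 0.396
t 9.9 pos [ 483.2217 -235.1481  211.0656] jawyaw -0.8284438146085759 ydown [ 0.0015 -0.0012 -1.    ] j [-0.6711  0.3381  1.4595  0.      1.3421  0.1574] F [-0.2788 -0.2013 -1.0584] g 0.3959892959996133
t 9.95 pos [ 483.2743 -235.3256  211.142 ] jawyaw -0.8285667153925347 ydown [ 0.0018 -0.0014 -1.    ] j [-0.6712  0.3381  1.4593  0.      1.3419  0.1573] F [ 0.2299 -1.0428 -1.607 ] g 0.39906153754987883
```

View pics/wl3.png

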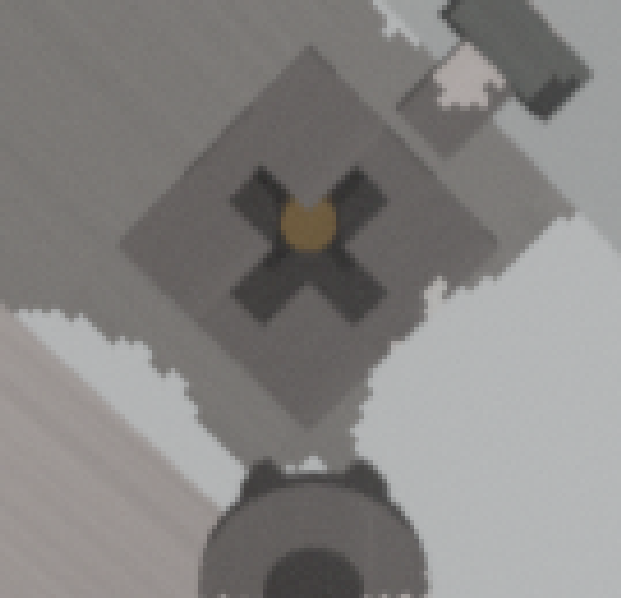

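View pics/sd7z.png

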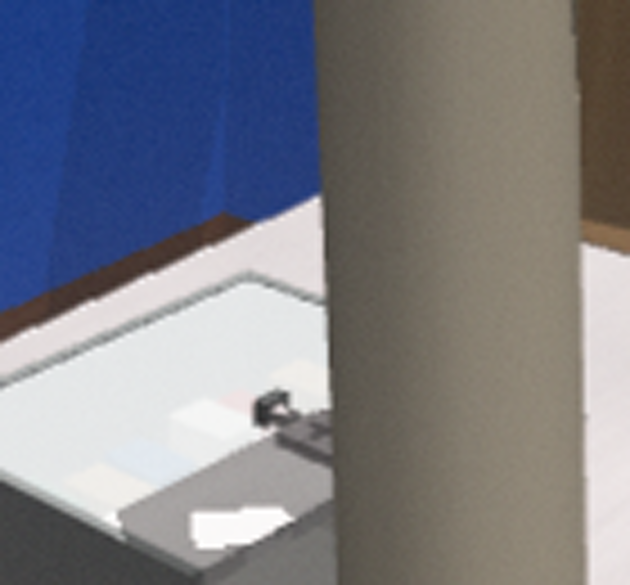

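```bash
cat > m3.py <<'E'
from plan import *
c=pickle.load(open("wl3.pkl","rb")); s,R,pos=st()
f=lambda u,v,z=130:plane(c,255+u/4.6-.5,135+v/4.6-.5,z)
def rel(X): return R.T@(X-pos)
UL,UR,LL,LR=[f(*p) for p in [(246,182),(372,182),(247,309),(369,308)]]
print("cross",rel((UL+LR)/2),rel((UR+LL)/2),(UL+LR)[:2]/2)
for d in (UL-LR,UR-LL): print(np.linalg.norm(d),np.arctan2(d[1],d[0]))
T,B,L,Rr=[f(*p) for p in [(310,45),(307,430),(118,243),(498,242)]]
print("block",rel((T+B)/2),rel((L+Rr)/2))
for d in (T-L,Rr-B,T-Rr,L-B): print(np.linalg.norm(d),np.arctan2(d[1],d[0]))
zt=pos[2]-35+6
print("collar",rel(f(314,487,zt)),rel(f(200,580,zt)),rel(f(428,580,zt)))
zs=pos[2]-35-22
print("splines",rel(f(265,460,zs)),rel(f(366,460,zs)))
E
python3 m3.py
```

```text
cross [-39.3001  81.0222  -0.5416] [-39.2193  81.0223  -0.4762] [ 511.9767 -208.5431]
28.442330807174706 1.5136324277913111
28.79996929121816 -0.035628970478083596
block [-39.428   81.0223  -0.5176] [-39.8356  81.0223  -0.5814]
43.644613826936066 -0.0479409204900602
44.13277513070361 -0.03278150519649074
43.07896278453975 1.5226558699674164
43.750726328088625 1.5116168148205873
collar [-15.4809  29.0065   0.3061] [ -2.1365  28.9677 -15.2556] [-2.0872 29.0354 15.8674]
splines [-10.564   56.9886  -7.1208] [-10.5432  57.0221   8.2614]
```

```bash
python3 -m handwheel '[{"grip":20,"tx":-20,"ty":0,"tz":-0.5,"wx":0,"wy":0,"wz":0},{"grip":20,"tx":-19.9,"ty":0,"tz":-0.5,"wx":0,"wy":0,"wz":0},{"grip":20,"tx":0,"ty":0,"tz":0,"wx":0,"wy":0,"wz":0},{"grip":20,"tx":0,"ty":0,"tz":0,"wx":0,"wy":0,"wz":0},{"grip":20,"tx":0,"ty":0,"tz":0,"wx":0,"wy":0,"wz":0},{"grip":20,"tx":0,"ty":0,"tz":0,"wx":0,"wy":0,"wz":0}]'
python3 snap.py wl4; python3 snap.py tp4 top
python3 - <<'E'
import pickle,cv2
c=pickle.load(open("wl4.pkl","rb"))
cv2.imwrite("pics/wl4z.png",cv2.resize(c["pixels"][135:325,255:390,::-1],None,fx=3.1,fy=3.1,interpolation=cv2.INTER_NEAREST))
c=pickle.load(open("tp4.pkl","rb"))
cv2.imwrite("pics/tp4z.png",cv2.resize(c["pixels"][180:330,300:460,::-1],None,fx=4,fy=4,interpolation=cv2.INTER_CUBIC))
E
```

```text
time_s: 10.5
eef_pos: [511.3, -208.1, 210.0]
ee_rot: [-0.256, 0.256, -0.659, 0.659]
force: [0.4, 0.6, -2.0]
grip_width: 0.399
t 10.5 pos [ 511.2776 -208.1335  210.0192] jawyaw -0.829358134448409 ydown [ 0.0003 -0.0004 -1.    ] j [-0.5988  0.3722  1.4145 -0.0002  1.3545  0.2306] F [ 0.3692  0.5915 -1.9849] g 0.3992270219129034
t 10.55 pos [ 511.2448 -208.1649  209.9501] jawyaw -0.8295648343339963 ydown [ 0.0002 -0.0003 -1.    ] j [-0.5989  0.3722  1.4146 -0.0001  1.3545  0.2307] F [ 0.1943 -0.7955 -1.2298] g 0.4009668794204386
```

View pics/wl4z.png

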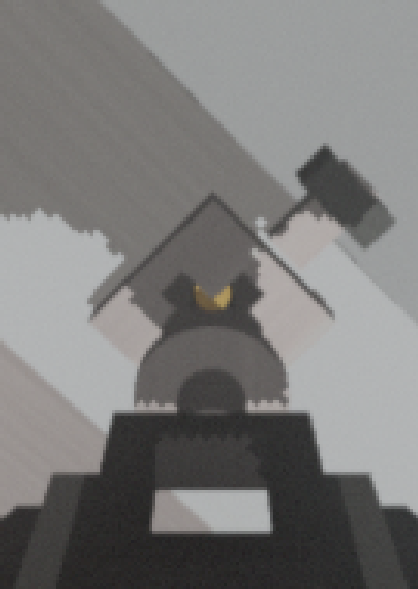

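View pics/tp4z.png

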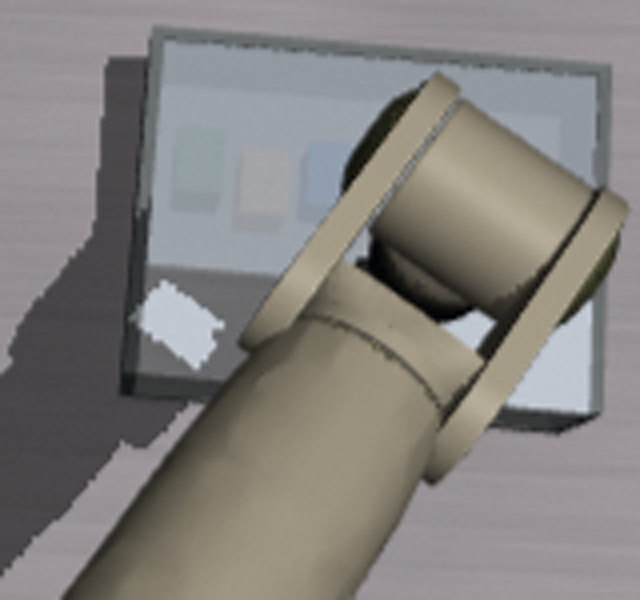

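```bash
python3 - <<'E'
import pickle,cv2
c=pickle.load(open("wl4.pkl","rb"))
cv2.imwrite("pics/wl4y.png",cv2.resize(c["pixels"][190:265,275:370,::-1],None,fx=8,fy=8,interpolation=cv2.INTER_CUBIC))
E
```

```text
(no output)
```

View pics/wl4y.png

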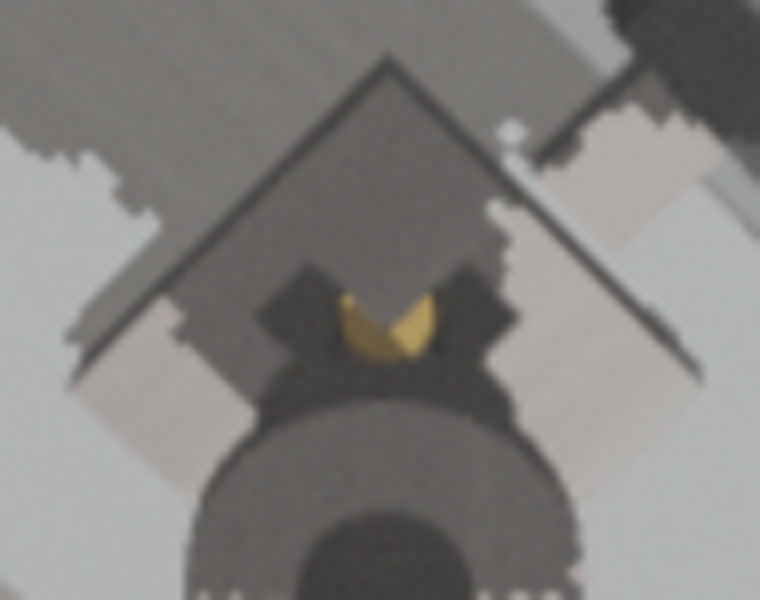

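```bash
cat > m4.py <<'E'
from plan import *
c=pickle.load(open("wl4.pkl","rb")); s,R,pos=st()
f=lambda u,v,z=130:plane(c,275+u/8-.5,190+v/8-.5,z)
def rel(X): return R.T@(X-pos)
T,L,Rr,V,UL,UR=[f(*p) for p in [(388,70),(68,385),(703,380),(388,328),(283,289),(493,290)]]
for n,X in zip("T L R V UL UR".split(),(T,L,Rr,V,UL,UR)): print(n,rel(X)[[0,2]])
print("exp: T -31.1, V -5.66, U -10.25/+-10.25")
print("LR mid",rel((L+Rr)/2),(L+Rr)/2,np.linalg.norm(L-Rr))
for d in (T-L,T-Rr):print(np.arctan2(d[1],d[0]))
zt=pos[2]-35+6
print("collar",rel(f(382.5,398,zt)),rel(f(185,560,zt))[2],rel(f(580,560,zt))[2])
E
python3 m4.py
```

```text
T [-31.6009   0.7636]
L [ -0.743 -30.255]
R [-1.2    31.2894]
V [-6.4812  0.7644]
UL [-10.3873  -9.2964]
UR [-10.2718  10.8271]
exp: T -31.1, V -5.66, U -10.25/+-10.25
LR mid [-0.9715 79.8984  0.5172] [ 512.3564 -207.8894  130.    ] 61.546145189381605
-0.04676616767854024
1.5286795260323778
collar [-16.0315  28.9998   0.2192] -15.275885254795273 15.700672347136237
```

```bash
python3 -m handwheel '[{"grip":20,"tx":-0.7,"ty":3,"tz":0.2,"wx":0,"wy":0,"wz":0},{"grip":20,"tx":0,"ty":3,"tz":0,"wx":0,"wy":0,"wz":0},{"grip":20,"tx":0,"ty":3,"tz":0,"wx":0,"wy":0,"wz":0},{"grip":20,"tx":0,"ty":3,"tz":0,"wx":0,"wy":0,"wz":0},{"grip":20,"tx":0,"ty":3,"tz":0,"wx":0,"wy":0,"wz":0},{"grip":20,"tx":0,"ty":3,"tz":0,"wx":0,"wy":0,"wz":0},{"grip":20,"tx":0,"ty":0,"tz":0,"wx":0,"wy":0,"wz":0},{"grip":20,"tx":0,"ty":0,"tz":0,"wx":0,"wy":0,"wz":0},{"grip":20,"tx":0,"ty":0,"tz":0,"wx":0,"wy":0,"wz":0}]'; python3 snap.py wl5
python3 - <<'E'
import pickle,cv2
c=pickle.load(open("wl5.pkl","rb"))
cv2.imwrite("pics/wl5y.png",cv2.resize(c["pixels"][190:265,275:370,::-1],None,fx=8,fy=8,interpolation=cv2.INTER_CUBIC))
E
```

```text
time_s: 11.35
eef_pos: [512.3, -207.4, 191.8]
ee_rot: [-0.256, 0.256, -0.659, 0.659]
force: [0.2, -0.5, -1.2]
grip_width: 0.4
t 11.35 pos [ 512.2806 -207.3647  191.82  ] jawyaw -0.8287895604955796 ydown [ 0.0002 -0.0001 -1.    ] j [-0.5967  0.3873  1.4411  0.      1.313   0.2321] F [ 0.1541 -0.5471 -1.213 ] g 0.3999871369947508
```

View pics/wl5y.png

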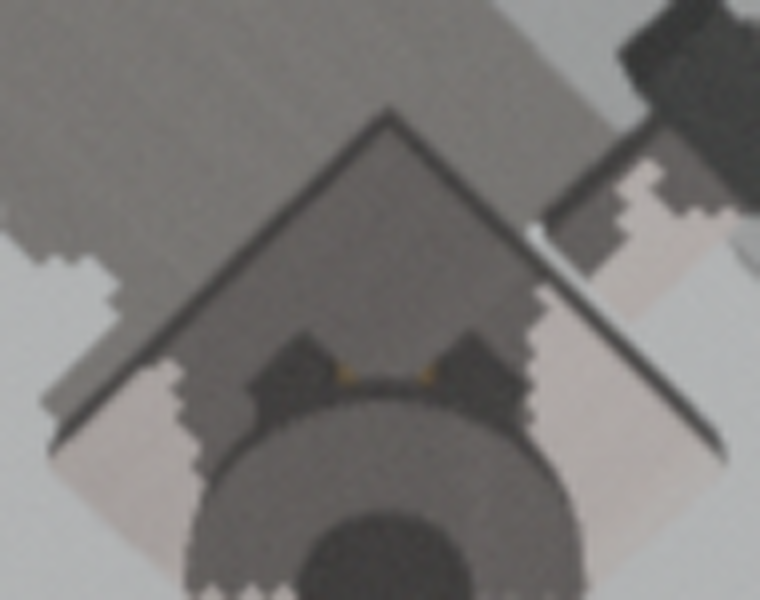

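```bash
python3 - <<'E'
from plan import *
c=pickle.load(open("wl5.pkl","rb")); s,R,pos=st()
f=lambda u,v,z=130:plane(c,275+u/8-.5,190+v/8-.5,z)
rel=lambda X:(R.T@(X-pos))[[0,2]]
T,L,Rr,UL,UR=[f(*p) for p in [(388,124),(50,457),(727,459),(276,359),(499,360)]]
for X in (T,L,Rr,UL,UR,(L+Rr)/2): print(rel(X))
zt=pos[2]-35+6
print("collar",rel(f(384,398,zt)),rel(f(185,560,zt)),rel(f(582,560,zt)))
E
```

```text
[-30.3933   0.7049]
[  0.2577 -29.8951]
[ 0.5107 31.4007]
[-9.0104 -9.3159]
[-8.8977 10.6312]
[0.3842 0.7528]
collar [-16.0746   0.3245] [ -2.7355 -15.2768] [-2.7032 15.8329]
```

```bash
python3 -m handwheel '[{"grip":20,"tx":0.4,"ty":0,"tz":0.3,"wx":0,"wy":0,"wz":0},{"grip":20,"tx":0,"ty":2,"tz":0,"wx":0,"wy":0,"wz":0},{"grip":20,"tx":0,"ty":2,"tz":0,"wx":0,"wy":0,"wz":0},{"grip":20,"tx":0,"ty":2,"tz":0,"wx":0,"wy":0,"wz":0},{"grip":20,"tx":0,"ty":0,"tz":0,"wx":0,"wy":0,"wz":0},{"grip":20,"tx":0,"ty":0,"tz":0,"wx":0,"wy":0,"wz":0}]'; python3 snap.py wl6
```

```text
time_s: 11.9
eef_pos: [512.1, -207.8, 185.5]
ee_rot: [0.256, -0.256, 0.659, -0.659]
force: [-0.1, 0.3, -0.9]
grip_width: 0.399
t 11.9 pos [ 512.0643 -207.7768  185.5088] jawyaw -0.8288006556565962 ydown [-0.0003  0.0002 -1.    ] j [-0.5975  0.3927  1.4502 -0.      1.2991  0.2313] F [-0.1486  0.347  -0.8555] g 0.39921771578563425
```

No contact force, and the splines are already about 4 mm in. Continuing down.

```bash
python3 -m handwheel '[{"grip":20,"tx":0,"ty":2,"tz":0,"wx":0,"wy":0,"wz":0},{"grip":20,"tx":0,"ty":2,"tz":0,"wx":0,"wy":0,"wz":0},{"grip":20,"tx":0,"ty":2,"tz":0,"wx":0,"wy":0,"wz":0},{"grip":20,"tx":0,"ty":2,"tz":0,"wx":0,"wy":0,"wz":0},{"grip":20,"tx":0,"ty":2,"tz":0,"wx":0,"wy":0,"wz":0},{"grip":20,"tx":0,"ty":0,"tz":0,"wx":0,"wy":0,"wz":0},{"grip":20,"tx":0,"ty":0,"tz":0,"wx":0,"wy":0,"wz":0}]'; python3 snap.py wl7
```

```text
time_s: 12.53
eef_pos: [512.1, -207.8, 175.6]
ee_rot: [0.256, -0.256, 0.659, -0.659]
force: [1.0, -0.3, -1.4]
grip_width: 0.401
t 12.53 pos [ 512.1045 -207.8095  175.5921] jawyaw -0.8288210719059549 ydown [-0.0002  0.0001 -1.    ] j [-0.5975  0.4011  1.4647 -0.      1.276   0.2313] F [ 0.9621 -0.3229 -1.3768] g 0.4010019122944007
```

View pics/wl7.png

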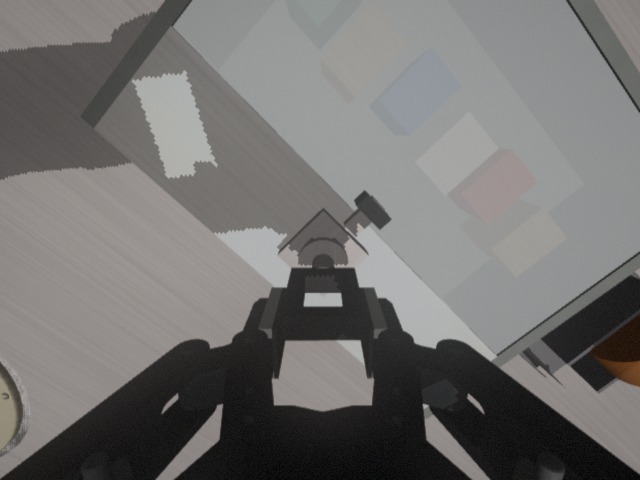

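```bash
python3 -m handwheel '[{"grip":15,"tx":0,"ty":0,"tz":0,"wx":0,"wy":0,"wz":0},{"grip":15,"tx":0,"ty":2,"tz":0,"wx":0,"wy":0,"wz":0},{"grip":15,"tx":0,"ty":2,"tz":0,"wx":0,"wy":0,"wz":0},{"grip":15,"tx":0,"ty":2,"tz":0,"wx":0,"wy":0,"wz":0},{"grip":15,"tx":0,"ty":2,"tz":0,"wx":0,"wy":0,"wz":0},{"grip":15,"tx":0,"ty":1,"tz":0,"wx":0,"wy":0,"wz":0},{"grip":15,"tx":0,"ty":0,"tz":0,"wx":0,"wy":0,"wz":0},{"grip":15,"tx":0,"ty":0,"tz":0,"wx":0,"wy":0,"wz":0},{"grip":15,"tx":0,"ty":0,"tz":0,"wx":0,"wy":0,"wz":0}]' 110; python3 snap.py wl8
```

```text
time_s: 13.33
eef_pos: [512.4, -208.0, 167.5]
ee_rot: [-0.257, 0.256, -0.659, 0.659]
force: [-0.4, 0.6, 6.6]
grip_width: 0.389
t 13.33 pos [ 512.4227 -207.9632  167.5215] jawyaw -0.8288032928560336 ydown [ 0.0013 -0.0008 -1.    ] j [-0.5975  0.408   1.4764  0.0001  1.2556  0.2313] F [-0.4006  0.6482  6.6473] g 0.38940843689674753
```

View pics/wl8.png

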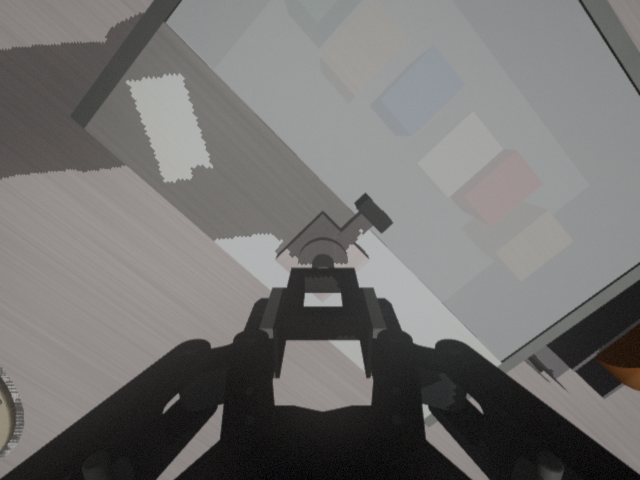

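Contact force is about 8 N, so the plunger is about 5 mm down and the bolt in view is moving back. Pressing further.

```bash
python3 -m handwheel '[{"grip":15,"tx":0,"ty":1.5,"tz":0,"wx":0,"wy":0,"wz":0},{"grip":15,"tx":0,"ty":1.5,"tz":0,"wx":0,"wy":0,"wz":0},{"grip":15,"tx":0,"ty":0.5,"tz":0,"wx":0,"wy":0,"wz":0},{"grip":15,"tx":0,"ty":0,"tz":0,"wx":0,"wy":0,"wz":0},{"grip":15,"tx":0,"ty":0,"tz":0,"wx":0,"wy":0,"wz":0},{"grip":15,"tx":0,"ty":0,"tz":0,"wx":0,"wy":0,"wz":0}]'; python3 -c "
from plan import *
to()"
```

```text
time_s: 13.88
eef_pos: [512.6, -208.1, 165.7]
ee_rot: [-0.257, 0.256, -0.658, 0.66]
force: [-4.4, 3.1, 19.9]
grip_width: 0.39
t 13.88 pos [ 512.5811 -208.0663  165.6817] jawyaw -0.8286241764951905 ydown [ 0.0024 -0.0017 -1.    ] j [-0.5974  0.4093  1.4797 -0.0001  1.2497  0.2313] F [-4.363   3.0661 19.8824] g 0.38997173694931636
```

```bash
python3 -m handwheel '[{"grip":15,"tx":0,"ty":1,"tz":0,"wx":0,"wy":0,"wz":0},{"grip":15,"tx":0,"ty":0,"tz":0,"wx":0,"wy":0,"wz":0},{"grip":15,"tx":0,"ty":0,"tz":0,"wx":0,"wy":0,"wz":0},{"grip":15,"tx":0,"ty":0,"tz":0,"wx":0,"wy":0,"wz":0}]'; python3 snap.py wl9
python3 - <<'E'
import pickle,cv2
c=pickle.load(open("wl9.pkl","rb"))
cv2.imwrite("pics/wl9y.png",cv2.resize(c["pixels"][185:285,265:385,::-1],None,fx=6,fy=6,interpolation=cv2.INTER_CUBIC))
E
```

```text
time_s: 14.22
eef_pos: [512.7, -208.1, 165.7]
ee_rot: [-0.257, 0.256, -0.658, 0.66]
force: [-6.4, 4.5, 25.8]
grip_width: 0.394
t 14.22 pos [ 512.6771 -208.1084  165.6691] jawyaw -0.8285064945252317 ydown [ 0.0031 -0.0023 -1.    ] j [-0.5973  0.409   1.4801 -0.0001  1.2487  0.2312] F [-6.449   4.5034 25.7901] g 0.394437697248919
```

View pics/wl9y.png

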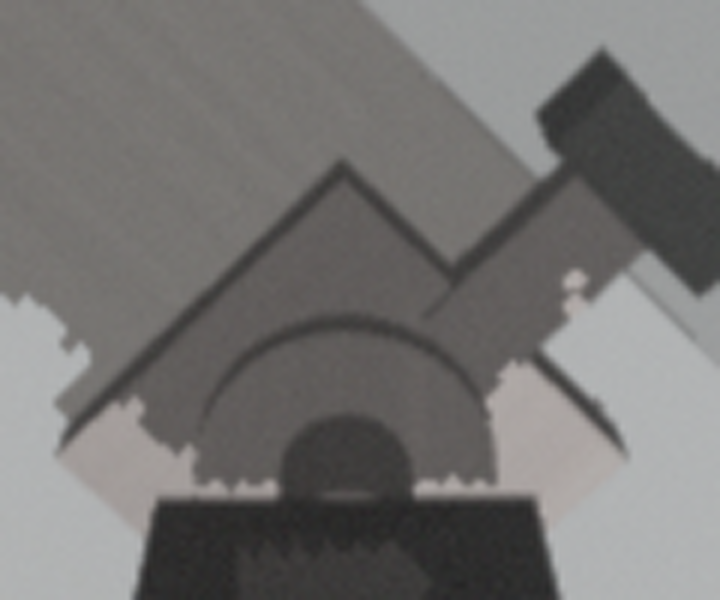

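```bash
python3 - <<'E'
from plan import *
c=pickle.load(open("wl9.pkl","rb")); s,R,pos=st()
n=-R[:,0]; n[2]=0; n/=np.linalg.norm(n)
for A in (np.array([512.1,-208.2,0]),np.array([511.7,-208.6,0])):
  for z in (130,132,136,138):
    p=proj(c,A+16*n+[0,0,z]); print(z,(p+.5-[265,185])*6)
L,Rr,T=[plane(c,265+u/6-.5,185+v/6-.5,130) for u,v in ((57,455),(627,457),(342,172))]
print((L+Rr)/2,T-31.1*n)
E
```

```text
130 [340.6059 314.2751]
132 [340.6247 320.0633]
136 [340.6633 331.9636]
138 [340.6831 338.0819]
130 [340.8459 319.3657]
132 [340.8669 325.1956]
136 [340.91   337.1815]
138 [340.9321 343.3435]
[ 512.1326 -208.3721  130.    ] [ 512.4533 -208.108   130.    ]
```

The stop is hard: 1 mm more command raised the force from 20 to 26 N and the height didn't change. The collar edge in the image matches z ≈ 130. I'll check that it stays steady, then hand in.

```bash
python3 -m handwheel '[{"grip":15,"tx":0,"ty":0,"tz":0,"wx":0,"wy":0,"wz":0},{"grip":15,"tx":0,"ty":0,"tz":0,"wx":0,"wy":0,"wz":0},{"grip":15,"tx":0,"ty":0,"tz":0,"wx":0,"wy":0,"wz":0},{"grip":15,"tx":0,"ty":0,"tz":0,"wx":0,"wy":0,"wz":0},{"grip":15,"tx":0,"ty":0,"tz":0,"wx":0,"wy":0,"wz":0},{"grip":15,"tx":0,"ty":0,"tz":0,"wx":0,"wy":0,"wz":0}]'; python3 snap.py sd9 side; python3 -c "
from plan import *
from rig import ctrl
to(); print(ctrl.finish_job())"
```

```text
time_s: 14.77
eef_pos: [512.7, -208.1, 165.6]
ee_rot: [-0.257, 0.256, -0.658, 0.66]
force: [-6.7, 3.5, 25.4]
grip_width: 0.389
t 14.77 pos [ 512.6811 -208.0925  165.648 ] jawyaw -0.8284914743785592 ydown [ 0.0031 -0.0023 -1.    ] j [-0.5973  0.409   1.4801 -0.0001  1.2486  0.2313] F [-6.7488  3.5119 25.4311] g 0.38864169810661825
t 14.82 pos [ 512.6497 -208.084   165.6184] jawyaw -0.8285497560366201 ydown [ 0.003  -0.0022 -1.    ] j [-0.5973  0.409   1.4801 -0.0001  1.2487  0.2313] F [-7.1137  4.0793 25.4828] g 0.3914825165666728
the job is handed in; nothing more can be done
None
```

View pics/sd9.png

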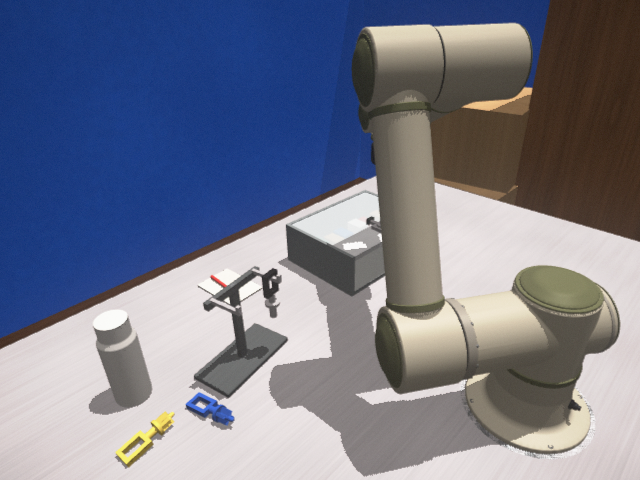

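I took the splined key off the left hook, turned it about 0.56 rad to line up with the lock, and pushed it home. I handed the job in at 14.8 s, still gripping at 110 N and pressing down. The hand-in gave no verdict.

**Key home:** the stop was hard. One more millimetre of push raised the force from 20 N to about 26 N and the height did not change. The wrist picture puts the collar on the face and shows the bolt drawn back. There was no direct plunger reading; I judged it from force and height.

**Position:** the tool was steady and upright to about 0.004 rad, and the key's position over the hole agreed to about 1 mm. About 8 N of sideways force remained.

**Bystanders:** in the last side picture the plain key still hangs on its hook, and the bottle and pen stand where they were. The dispenser is hidden behind the arm in that picture. It was last seen in wrist views during the insertion and nothing came near it.

**Out of place:** the blue and yellow look-alike keys were upright in the first side picture. They were lying on the table in the first wrist picture near the rack, at 3.1 s. The arm had not touched them by then; they stayed on the table.

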